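# Put two glass vials away in the pedal-lid specimen box

## Task

Put the two small glass vials away in the metal specimen box without the robot ever touching its lid: push the pedal bar down all the way so the lid swings up and stays open, and stand the vials upright on the box floor, one in each compartment. Then take hold of the pedal bar and ease it slowly back up (over two seconds or more, never letting it go on the way) until the lid is softly and fully shut, and let go. Leave the dropper bottle and the other things on the bench where they are.

Things in the scene. Friction and masses are not known exactly. Their poses are not given: they have to be found in the camera images.
- specimen_box: Open-topped aluminium box fixed to the bench, 150 (x) x 200 (y) x 70 mm high, walls 4 mm; a 4 mm divider at its y = 0 ends 30 mm above the bench. Origin: centre of its underside, on the bench. x points to the back (lid hinge), y to its left, z up; the pedal is at the front (-x), a 16 mm grey cover along the right side. The open lid stands over the back wall, up to 0.24 m, leaning back.
- left_compartment (a point): Centre of the floor of the compartment at the box's +y side. The compartment measures 142 mm (x) by 94 mm (y) inside; the floor is 4 mm above the bench, the outer rim 70 mm above the bench.
- right_compartment (a point): The same for the compartment at the box's -y side.
- box_lid (a joint): Angle of the box's flat metal lid (160 x 206 x 4 mm, hinged on the back rim): 0 shut, 1.8 fully open, leaning back. Linked to the pedal: lid angle = 4.5 x pedal angle. Past about 1.4 rad it goes on to the open stop and stays open by itself; below about 1.2 rad it falls shut if the pedal is let go.
- lid_edge (a point): Middle of the free (front) edge of the lid; moves with the lid.
- box_pedal (a joint): Angle of the pedal: 0 up (lid shut), 0.4 fully down (lid open). The pedal is a U-shaped bail: two thin side arms 104 mm apart joined at the front by a ribbed rubber bar. It is hinged on a level axis parallel to the box's y, at box x = -0.085, 60 mm above the bench. Pushing the bar down takes about 3 to 4 N, to a slightly springy stop.
- pedal_bar (a point): Centre of the pedal's rubber bar: round, 16 mm thick, 84 mm long along the box's y, nothing behind it between the side arms, so it can be pressed from above or pinched from above with one finger in front and one behind. 117 mm from the pedal's hinge axis; 82 mm above the bench when up, 35 mm when fully down; always within 3 mm of box x = -0.20.
- vial_1_mid (a point): Centre (half-way up) of a small brown glass vial with a white cap, to be put away: body 22 mm across, 47 mm high in all, the narrower cap (14 mm) is the top 6 mm, 20 g. It stands upright on the bench. z up.
- vial_2_mid (a point): The same for the second vial, dark blue glass of the same size and shape, to be put away too.
- vial_1: The brown vial; origin at the centre of its underside.
- vial_2: The blue vial; origin at the centre of its underside.
- dropper_mid (a point): Centre of a white plastic dropper bottle with a pointed cap, smaller and slimmer than the vials (16 mm across, 34 mm high), standing among them. Stays where it is.
- petri_1_mid (a point): Centre of a round flat white dish, 61 mm across, 13 mm high. Stays where it is.
- marker_1_mid (a point): Centre of a felt marker lying on the bench, 118 x 13 x 13 mm. Stays where it is.
- timer_mid (a point): Centre of a square white bench timer, 66 x 66 x 19 mm. Stays where it is.
- tape_1_mid (a point): Centre of a roll of tape lying flat, 96 mm across, 25 mm high. Stays where it is.

How it is judged (in metres and radians):
On the way, in this order (a step that is already met when the one before it is completed fails the run):
1. the pedal is pressed down and the lid stands fully open (value of joint box_lid above 1.6 rad), for 0.05 s.
2. both vials stand upright in the box, one in each compartment, released, with the lid still open ((((x of vial_1_mid in the frame of specimen_box between -0.075 and 0.075 m and z of vial_1_mid in the frame of specimen_box below 0.037 m and y of vial_1_mid in the frame of specimen_box between 0 and 0.1 m and angle between vial_1_mid's own z axis and vertical below 0.2 rad) and (x of vial_2_mid in the frame of specimen_box between -0.075 and 0.075 m and z of vial_2_mid in the frame of specimen_box below 0.037 m and y of vial_2_mid in the frame of specimen_box between -0.1 and 0 m and angle between vial_2_mid's own z axis and vertical below 0.2 rad)) or ((x of vial_1_mid in the frame of specimen_box between -0.075 and 0.075 m and z of vial_1_mid in the frame of specimen_box below 0.037 m and y of vial_1_mid in the frame of specimen_box between -0.1 and 0 m and angle between vial_1_mid's own z axis and vertical below 0.2 rad) and (x of vial_2_mid in the frame of specimen_box between -0.075 and 0.075 m and z of vial_2_mid in the frame of specimen_box below 0.037 m and y of vial_2_mid in the frame of specimen_box between 0 and 0.1 m and angle between vial_2_mid's own z axis and vertical below 0.2 rad))) and contact force between the fingers and vial_1 below 0.05 N and contact force between the fingers and vial_2 below 0.05 N and value of joint box_lid above 1.5 rad), for 0.2 s.
3. the lid is on its way down, with the pedal in the robot's hand (value of joint box_lid between 0.2 and 0.9 rad and contact force between the fingers and box_pedal above 0.2 N), for 0.1 s.
At the end, for the whole second after the job is handed in: The lid is fully shut (within 0.05 rad) and the pedal fully up (within 0.02 rad), and the two vials stand upright (within 0.2 rad) and at rest on the floor of the box, one in each compartment (value of joint box_lid below 0.05 rad and value of joint box_pedal below 0.02 rad and (((x of vial_1_mid in the frame of specimen_box between -0.075 and 0.075 m and z of vial_1_mid in the frame of specimen_box below 0.037 m and y of vial_1_mid in the frame of specimen_box between 0 and 0.1 m and angle between vial_1_mid's own z axis and vertical below 0.2 rad) and (x of vial_2_mid in the frame of specimen_box between -0.075 and 0.075 m and z of vial_2_mid in the frame of specimen_box below 0.037 m and y of vial_2_mid in the frame of specimen_box between -0.1 and 0 m and angle between vial_2_mid's own z axis and vertical below 0.2 rad)) or ((x of vial_1_mid in the frame of specimen_box between -0.075 and 0.075 m and z of vial_1_mid in the frame of specimen_box below 0.037 m and y of vial_1_mid in the frame of specimen_box between -0.1 and 0 m and angle between vial_1_mid's own z axis and vertical below 0.2 rad) and (x of vial_2_mid in the frame of specimen_box between -0.075 and 0.075 m and z of vial_2_mid in the frame of specimen_box below 0.037 m and y of vial_2_mid in the frame of specimen_box between 0 and 0.1 m and angle between vial_2_mid's own z axis and vertical below 0.2 rad))) and linear speed of each of vial_1, vial_2 below 0.02 m/s); the robot touches nothing.
It fails at once if the robot touches the lid (more than 1 N) (contact force between any of the fingers, the arm and box_lid above 1 N).
It fails at once if the lid comes down fast (over 3 rad/s): slammed or let fall (velocity of joint box_lid below -3 rad/s).
It fails at once if a vial is tipped over (more than 0.7 rad) (angle between any of vial_1_mid, vial_2_mid's own z axis and vertical above 0.7 rad).
It fails at once if a bystander (dropper bottle, dish, marker, timer, tape) is moved more than 30 mm (distance of any of dropper_mid, petri_1_mid, marker_1_mid, timer_mid, tape_1_mid from where it was at the start of the episode above 0.03 m).
It also fails if it takes over 72 s, if anything falls off the work surface, if the arm or the gripper's body presses on something with over 40 N, if the wrist force passes 120 N, or if a joint passes its speed limit or range.

## Robot

A 6-joint arm with a two-finger parallel gripper is mounted at the origin on a cart in front of the work surface, level with it; the furniture and walls round the work are solid. World frame = base frame: x ahead of the robot, y to its left, z up, the work surface at z = 0. Lengths are in mm, angles in rad, forces in N, time in s.
With the tool pointing down it reaches from about 350 to 975 mm from the base axis. Payload 7.1 kg.
Tool frame: the origin (TCP) lies at the very end of the fingers, on their centre line; the grasp point (between the pads) lies 19 mm behind it; z points along the fingers, y is the line along which they close (so a half turn about z gives the same grasp; the last joint's range is limited). The gripper opens to 88 mm and grips with 3 to 60 N. Pads are 20 mm wide; open, the fingers measure 115 mm over their backs; the gripper's body (75 mm by 178 mm) begins 61 mm behind the grasp point.
Start: joints at [-1.294, 0.423, 1.63, -0, 1.089, -0.019], TCP at [182.209, -597.833, 222.675] pointing down, gripper open.
Joint ranges: [-3, 3], [-0.9, 2.11], [0.09, 2.58], [-1.31, 4.45], [0.11, 2.69], [-2.54, 2.54]. Speed limits (rad/s): [2.39, 2.39, 3.01, 3.14, 3.14, 3.14].

## Interface

Orientations are given as a rotation vector (axis times angle).
In Python, from workcell import * gives the robot as it stands.
- The arm moves only by the tool step_arm, never from a script. Its argument "deltas" is a list of rows, each a list of 3 entries, a list of its own where there are three numbers: the shift along the tool's x, y, z in units of 300 mm (1.0 is 300 mm), then the turn, a rotation vector about the tool's x, y, z in units of 1.5 rad (1.0 is 1.5 rad), then the gripper command: -1 is shut, 1 is fully open, values between are in proportion. In form: [[[dx, dy, dz], [rx, ry, rz], gripper], ...]. A call has 1 to 20 rows; each row is the pose to reach, as a shift and turn from the pose commanded when the call began, along the tool's axes at that moment; what a row does not reach only later rows make up. A row lasts 1/12 s, in which the tool goes at most 41.7 mm and 7.16 degrees, less where a joint would pass 70% of its speed; a pose out of reach is approached as far as the arm can. A call with a number of a shift or a turn outside -1 to 1 is refused whole. A call with a gripper value outside its range is refused whole. The fingers move at their own pace and stop on an object; the grip force is fixed at half the most. Time passes only in rows, so rows that repeat a pose let the fingers close. It gives the time, the measured TCP pose, the force, the opening and the grip force at its end, in the units of the state.
- get_obs(): the state, without advancing time (a new reading comes with each control period).
- get_image(name): name is "scene" or "top"; returns a dict with "pixels" (384x512x3 uint8, red, green, blue), "fx", "fy", "cx", "cy" (pixels), "T" (4x4, takes a point from camera to world coordinates). Camera axes: x right, y down, z forward; pixel columns grow to the right and rows downward; lengths in mm; the calibration is good to about 2 mm. A picture is of the moment at which its call begins. There is no depth.
- close_job(): hands the job in; it is judged then, once.
The state is a dict: "t": time; "qpos": joint angles; "qvel": joint speeds; "joint_torque": joint torques, N m; "ee_pos": TCP position; "orientation": TCP orientation; "ft_force": force on the tool from outside, world axes, zero at the start; "moment": the same for the moment, N m; "width": finger opening in mm; "grasp_force": force on a finger pad.
Only numpy, scipy, OpenCV 4.12 (cv2) and the standard library are available. Lean on these libraries where they do the work, as an engineer would, in place of code of your own. Each camera call takes 0.05 s, during which the arm holds its last target. There are 200 camera calls.

## Working session

There is one attempt and no reset: what is moved stays moved. The work goes in short steps, Python scripts to look and compute and a tool call to move; the robot and the scene stay as the last step left them, time stands still between calls to the robot, and variables do not carry over. Pictures are saved under pics/ and viewed, at most 10 in all, crops included, and the job is handed in when it is done.

Besides the shell and the picture viewer there is one more tool, called after "Call:" by a JSON object that holds its "api" and its "payload". step_arm: Moves the arm, as the interface text tells. Its arguments: {"type":"object","properties":{"deltas":{"type":"array","items":{"type":"array"}}},"required":["deltas"]}

```bash
mkdir -p pics; ls; python3 - <<'E'
from workcell import *
import cv2,numpy as np
for n in("scene","top"):
    d=get_image(n);cv2.imwrite(f"pics/{n}0.png",cv2.resize(d["pixels"][:,:,::-1],(768,576),interpolation=cv2.INTER_CUBIC))
    print(n,d["fx"],d["fy"],d["cx"],d["cy"],np.round(d["T"],3).tolist())
o=get_obs();print(o["t"],o["ee_pos"],o["orientation"],o["width"])
E
```

```text
pics
scene 389.4913413822247 389.4913413822247 256.71447089077134 196.60119062890791 [[-0.487, -0.446, 0.751, -329.409], [-0.873, 0.263, -0.41, 504.889], [-0.015, -0.855, -0.518, 713.608], [0.0, 0.0, 0.0, 1.0]]
top 433.1374174851597 433.1374174851597 252.49050844888578 193.82315683367355 [[-0.013, -0.989, 0.149, 324.353], [-1.0, 0.015, 0.007, 24.738], [-0.009, -0.149, -0.989, 1500.707], [0.0, 0.0, 0.0, 1.0]]
0.1 [ 182.10258144 -597.3686736   221.99635387] [-3.10595545e+00 -4.62799414e-01  2.53045094e-04] 87.88822844168217
```

View pics/scene0.png

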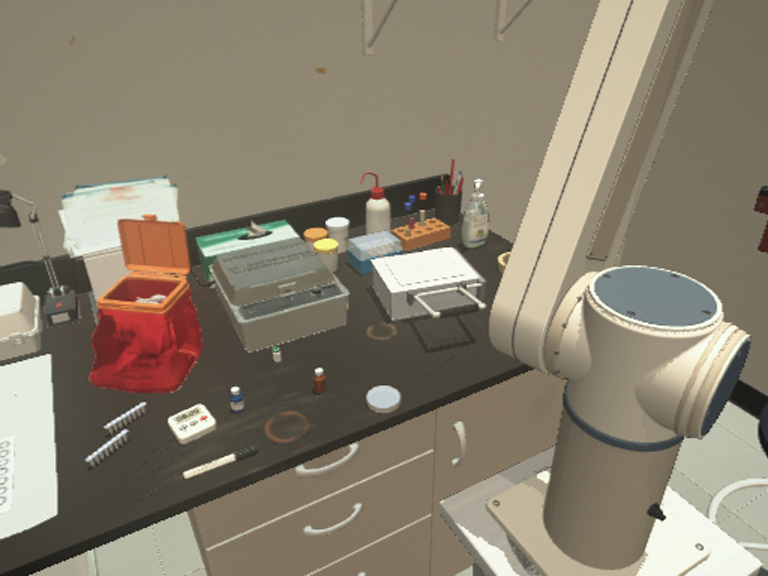

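View pics/top0.png

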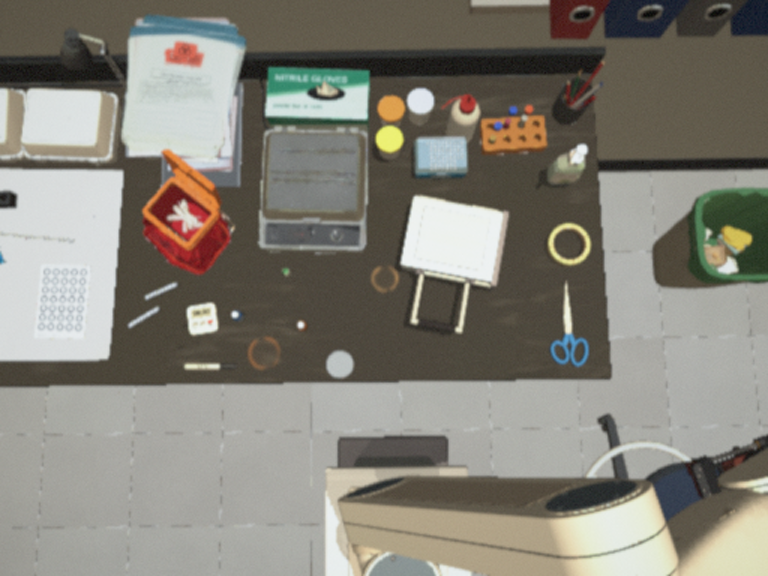

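```bash
python3 - <<'E'
import sys
open("h.py","w").write('''
import numpy as np,cv2
from workcell import *
def cam(n):
    d=get_image(n);return d
def proj(d,p):
    p=np.atleast_2d(p);q=(p-d["T"][:3,3])@d["T"][:3,:3]
    return np.c_[d["fx"]*q[:,0]/q[:,2]+d["cx"],d["fy"]*q[:,1]/q[:,2]+d["cy"]]
def ray(d,u):
    v=d["T"][:3,:3]@np.array([(u[0]-d["cx"])/d["fx"],(u[1]-d["cy"])/d["fy"],1]);return d["T"][:3,3],v/np.linalg.norm(v)
def tri(ds,us):
    A=np.zeros((3,3));b=np.zeros(3);R=[ray(d,u) for d,u in zip(ds,us)]
    for o,v in R:
        P=np.eye(3)-np.outer(v,v);A+=P;b+=P@o
    x=np.linalg.solve(A,b);return x,[np.linalg.norm(np.cross(x-o,v)) for o,v in R]
def onz(d,u,z):
    o,v=ray(d,u);return o+v*(z-o[2])/v[2]
def crop(d,x,y,w,h,s,f):
    im=cv2.resize(d["pixels"][y:y+h,x:x+w,::-1],None,fx=s,fy=s,interpolation=cv2.INTER_CUBIC)
    cv2.imwrite("pics/"+f,im)
''')
from h import *
crop(cam("top"),140,120,205,135,3.9,"t1.png")
crop(cam("scene"),130,155,200,135,4,"s1.png")
E
```

```text
(no output)
```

View pics/t1.png

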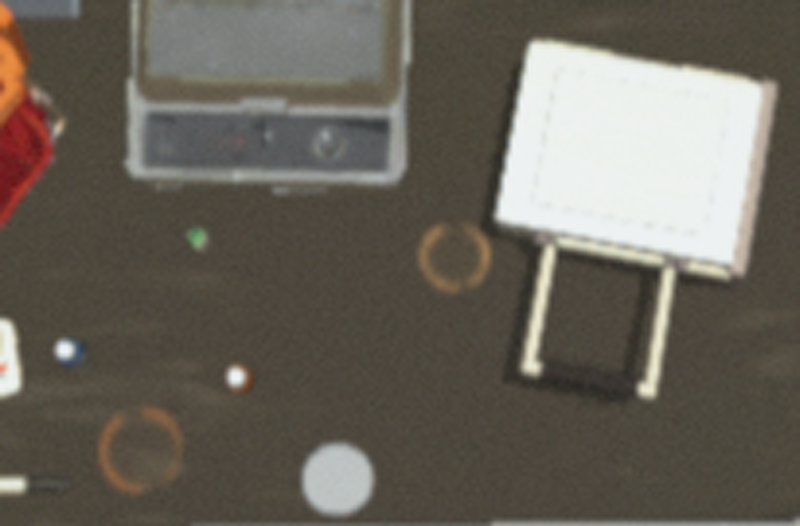

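View pics/s1.png

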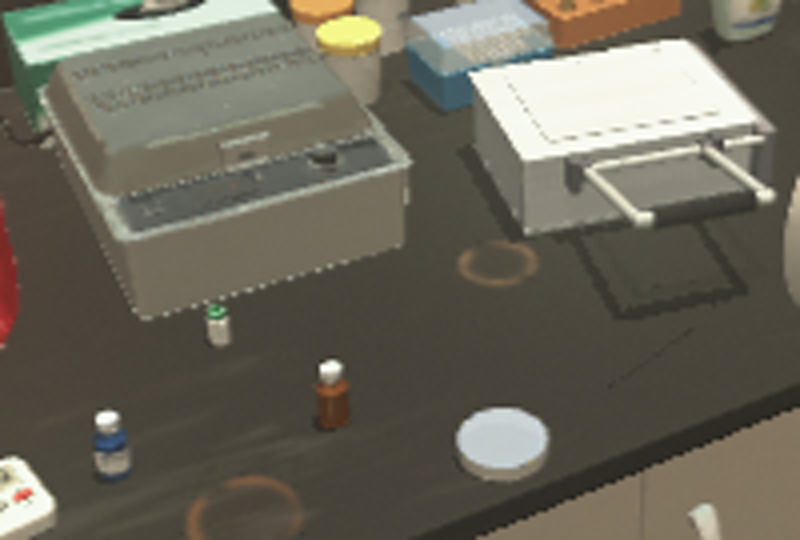

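```bash
python3 - <<'E'
from h import *
t,s=cam("top"),cam("scene")
T=lambda u,v:(140+(u+.5)/3.9-.5,120+(v+.5)/3.9-.5)
S=lambda u,v:(130+(u+.5)/4-.5,155+(v+.5)/4-.5)
for n,a,b in [("blue",(66,350),(107,417)),("brown",(236,377),(331,368)),("bar",(590,380),(705,206)),("endL",(532,370),(643,217)),("endR",(648,391),(768,193)),
 ("lidFL",(496,223),(525,158)),("lidBL",(530,40),(472,72)),("lidFR",(736,265),(768,125)),("lidBR",(764,80),(690,40))]:
    x,e=tri([t,s],[T(*a),S(*b)]);print(n,x.round(1),np.round(e,1))
for n,a,z in [("lidFL",(496,223),74),("lidBL",(530,40),74),("lidFR",(736,265),74),("lidBR",(764,80),74),("bar",(590,380),82),("endL",(532,370),82),("endR",(648,391),82),("drop",(198,238),34),("petri",(338,479),13),("blue",(66,350),47),("brown",(236,377),47)]:
    print(n,onz(t,T(*a),z).round(1))
E
```

```text
blue [495.  359.4  47.4] [0.9 0.9]
brown [469.1 211.4  46.8] [1.5 1.5]
bar [458.6 -90.7  86. ] [0.9 0.9]
endL [467.8 -41.9  87.1] [0.6 0.6]
endR [ 447.9 -139.5   87.7] [1.9 1.9]
lidFL [595.  -14.2  80.7] [0.7 0.7]
lidBL [756.4 -49.3  75.7] [3.4 3.4]
lidFR [ 555.8 -221.4   70.1] [3.2 3.2]
lidBR [ 717.4 -253.2   71.6] [4.9 4.9]
lidFL [596.7 -13.8  74. ]
lidBL [758.8 -46.4  74. ]
lidFR [ 557.1 -218.2   74. ]
lidBR [ 719.6 -248.9   74. ]
bar [459.5 -90.2  82. ]
endL [468.7 -41.6  82. ]
endR [ 449.6 -138.7   82. ]
drop [594.8 248.5  34. ]
petri [382.2 127.1  13. ]
blue [495.4 360.4  47. ]
brown [469.8 212.7  47. ]
```

```bash
cat >> h.py <<'E'
from scipy.spatial.transform import Rotation as Ro
def go(*tg):
    """print unit deltas from present pose to (x,y,z,yaw deg)"""
    o=get_obs();p=np.array(o["ee_pos"]);R=Ro.from_rotvec(o["orientation"])
    print("t",round(o["t"],2),p.round(1),"yaw",round(np.degrees(np.arctan2(R.as_matrix()[1,0],R.as_matrix()[0,0])),1),"q6",round(o["qpos"][5],2))
    for x,y,z,w in tg:
        w=np.radians(w);M=np.array([[np.cos(w),np.sin(w),0],[np.sin(w),-np.cos(w),0],[0,0,-1]]).T
        M=np.c_[[np.cos(w),np.sin(w),0],[np.sin(w),-np.cos(w),0],[0,0,-1]]
        print((R.inv().apply(np.array([x,y,z])-p)/300).round(3),((R.inv()*Ro.from_matrix(M)).as_rotvec()/1.5).round(3))
E
python3 -c "
from h import *
go((340,-330,200,79),(459,-90,130,79))"
```

```text
t 0.3 [ 182.2 -597.7  222.4] yaw 16.9 q6 -0.02
[ 0.763 -0.7    0.075] [-0.    -0.    -0.722]
[ 1.376 -1.35   0.309] [-0.    -0.    -0.722]
```

Call:
{"api": "step_arm", "payload": {"deltas": [[[0.76,-0.7,0.075],[0,0,-0.72],-1],[[0.76,-0.7,0.075],[0,0,-0.72],-1],[[0.76,-0.7,0.075],[0,0,-0.72],-1],[[0.76,-0.7,0.075],[0,0,-0.72],-1],[[0.76,-0.7,0.075],[0,0,-0.72],-1],[[0.76,-0.7,0.075],[0,0,-0.72],-1],[[0.76,-0.7,0.075],[0,0,-0.72],-1],[[0.76,-0.7,0.075],[0,0,-0.72],-1],[[0.76,-0.7,0.075],[0,0,-0.72],-1],[[0.76,-0.7,0.075],[0,0,-0.72],-1],[[0.76,-0.7,0.075],[0,0,-0.72],-1]]}}

```text
t: 1.22
ee_pos: [339.4, -330.5, 200.4]
orientation: [2.429, 1.992, -0.0]
ft_force: [0.3, 0.2, -0.1]
width: 17.2
grasp_force: 0.0
```

```bash
python3 -c "
from h import *
go((459,-90,130,79))"
```

```text
t 1.22 [ 339.4 -330.5  200.4] yaw 78.7 q6 -0.6
[0.864 0.234 0.234] [ 0.     0.    -0.003]
```

Call:
{"api": "step_arm", "payload": {"deltas": [[[0.865,0.235,0.235],[0,0,0],-1],[[0.865,0.235,0.235],[0,0,0],-1],[[0.865,0.235,0.235],[0,0,0],-1],[[0.865,0.235,0.235],[0,0,0],-1],[[0.865,0.235,0.235],[0,0,0],-1],[[0.865,0.235,0.235],[0,0,0],-1],[[0.865,0.235,0.235],[0,0,0],-1],[[0.865,0.235,0.235],[0,0,0],-1],[[0.865,0.235,0.235],[0,0,0],-1],[[0.865,0.235,0.235],[0,0,0],-1]]}}

```text
t: 2.05
ee_pos: [458.5, -90.4, 129.7]
orientation: [2.429, 1.992, -0.0]
ft_force: [-0.2, -0.3, 0.3]
width: 0.6
grasp_force: 0.0
```

```bash
python3 - <<'E'
from h import *
go((459,-90,92,79),(459,-90,40,79))
a=cam("scene");b=cam("top")
f=lambda d,x,y,w,h,s:cv2.resize(d["pixels"][y:y+h,x:x+w,::-1],None,fx=s,fy=s,interpolation=cv2.INTER_CUBIC)
cv2.imwrite("pics/p2.png",np.hstack([f(a,230,140,110,120,3.6),f(b,255,120,110,120,3.6)]))
E
```

```text
t 2.05 [458.5 -90.4 129.7] yaw 78.7 q6 -0.02
[0.002 0.001 0.126] [-0.     0.    -0.003]
[0.002 0.001 0.299] [-0.     0.    -0.003]
```

View pics/p2.png

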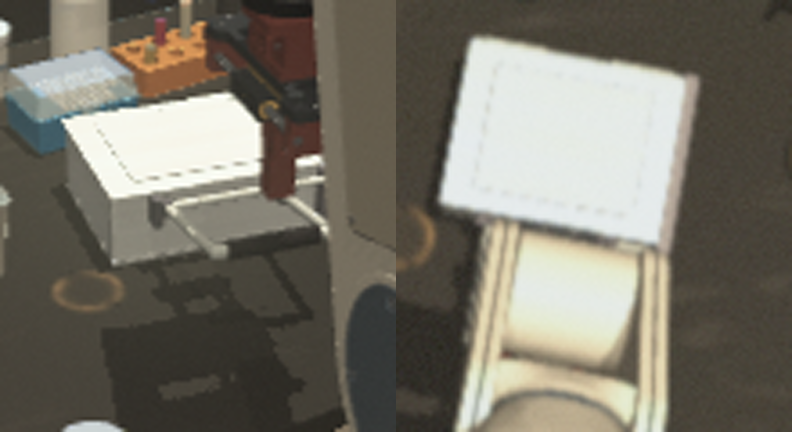

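Fingers are over the bar (left crop ≈(278,190), bar ≈(265,243)). Pressing down.

Call:
{"api": "step_arm", "payload": {"deltas": [[[0.002,0,0.08],[0,0,0],-1],[[0.002,0,0.11],[0,0,0],-1],[[0.002,0,0.12],[0,0,0],-1],[[0.002,0,0.13],[0,0,0],-1],[[0.002,0,0.14],[0,0,0],-1],[[0.002,0,0.15],[0,0,0],-1],[[0.002,0,0.16],[0,0,0],-1],[[0.002,0,0.17],[0,0,0],-1],[[0.002,0,0.18],[0,0,0],-1],[[0.002,0,0.19],[0,0,0],-1],[[0.002,0,0.2],[0,0,0],-1],[[0.002,0,0.21],[0,0,0],-1],[[0.002,0,0.22],[0,0,0],-1],[[0.002,0,0.23],[0,0,0],-1]]}}

```text
t: 3.32
ee_pos: [459.0, -89.0, 60.4]
orientation: [2.427, 1.994, 0.001]
ft_force: [-0.0, 0.4, 0.1]
width: 0.4
grasp_force: 0.5
```

Call:
{"api": "step_arm", "payload": {"deltas": [[[0,0,0.01],[0,0,0],-1],[[0,0,0.02],[0,0,0],-1],[[0,0,0.03],[0,0,0],-1],[[0,0,0.04],[0,0,0],-1],[[0,0,0.05],[0,0,0],-1],[[0,0,0.06],[0,0,0],-1],[[0,0,0.065],[0,0,0],-1],[[0,0,0.07],[0,0,0],-1],[[0,0,0.07],[0,0,0],-1],[[0,0,0.07],[0,0,0],-1]]}}

```text
t: 4.15
ee_pos: [459.0, -89.1, 42.4]
orientation: [2.426, 1.994, 0.001]
ft_force: [-10.8, 2.6, 45.1]
width: 0.5
grasp_force: 21.4
```

```bash
python3 - <<'E'
from h import *
o=get_obs();print(o["ft_force"])
go((452,-89,130,79),(480,100,160,90),(469,212,80,169),(469,212,16,169))
a=cam("scene");b=cam("top")
f=lambda d,x,y,w,h,s:cv2.resize(d["pixels"][y:y+h,x:x+w,::-1],None,fx=s,fy=s,interpolation=cv2.INTER_CUBIC)
cv2.imwrite("pics/p3.png",np.hstack([f(a,230,120,110,130,3.6),f(b,255,100,110,130,3.6)]))
E
```

```text
[-10.81590422   2.55799535  45.12722335]
t 4.15 [459.  -89.1  42.4] yaw 78.8 q6 -0.02
[-0.004 -0.023 -0.292] [ 0.001  0.    -0.002]
[ 0.632 -0.053 -0.392] [ 0.001  0.    -0.13 ]
[ 0.991 -0.161 -0.126] [ 1.000e-03  1.000e-03 -1.049e+00]
[ 0.991 -0.162  0.088] [ 1.000e-03  1.000e-03 -1.049e+00]
```

View pics/p3.png

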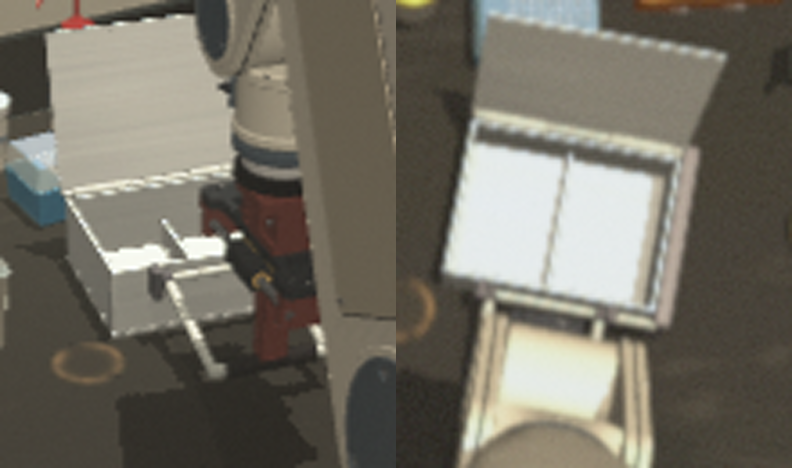

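Lid stands fully open; box interior with divider from (546,288) to (569,155) in the right crop. Now up and over to the brown vial.

Call:
{"api": "step_arm", "payload": {"deltas": [[[0,0,-0.02],[0,0,0],-1],[[0,0,-0.1],[0,0,0],-1],[[0,0,-0.2],[0,0,0],-1],[[0,-0.05,-0.35],[0,0,0],0.14],[[0.1,-0.08,-0.39],[0,0,-0.08],0.14],[[0.2,-0.1,-0.39],[0,0,-0.16],0.14],[[0.3,-0.12,-0.39],[0,0,-0.24],0.14],[[0.4,-0.14,-0.39],[0,0,-0.32],0.14],[[0.5,-0.16,-0.39],[0,0,-0.4],0.14],[[0.6,-0.16,-0.39],[0,0,-0.48],0.14],[[0.7,-0.16,-0.35],[0,0,-0.56],0.14],[[0.8,-0.16,-0.3],[0,0,-0.64],0.14],[[0.9,-0.16,-0.25],[0,0,-0.72],0.14],[[0.99,-0.16,-0.2],[0,0,-0.8],0.14],[[0.99,-0.16,-0.15],[0,0,-0.88],0.14],[[0.99,-0.16,-0.13],[0,0,-0.96],0.14],[[0.99,-0.16,-0.13],[0,0,-1.0],0.14],[[0.99,-0.16,-0.13],[0,0,-1.0],0.14],[[0.99,-0.16,-0.13],[0,0,-1.0],0.14]]}}

```text
t: 5.83
ee_pos: [469.0, 211.7, 78.4]
orientation: [-0.419, -3.113, 0.0]
ft_force: [-0.6, -0.6, 0.2]
width: 50.2
grasp_force: 0.0
```

```bash
python3 - <<'E'
from h import *
o=get_obs();print(o["width"])
go((469,212,16,169))
b=cam("top")
for n,u,v,z in [("FL",444,276,70),("FR",658,326,70),("BL",478,120,70),("BR",690,150,70),("divF",546,288,30),("divB",569,155,30)]:
    print(n,onz(b,(255+(u-396+.5)/3.6-.5,100+(v+.5)/3.6-.5),z).round(1))
crop(cam("scene"),150,190,150,110,5,"p4.png")
E
```

```text
50.204166816584504
t 5.83 [469.  211.7  78.4] yaw 164.7 q6 -0.9
[0.    0.001 0.208] [-0.    -0.    -0.051]
FL [599.1 -17.8  70. ]
FR [ 548.9 -215.4   70. ]
BL [749.  -52.8  70. ]
BR [ 716.6 -252.1   70. ]
divF [ 593.6 -116.5   30. ]
divB [ 724.4 -142.5   30. ]
```

View pics/p4.png

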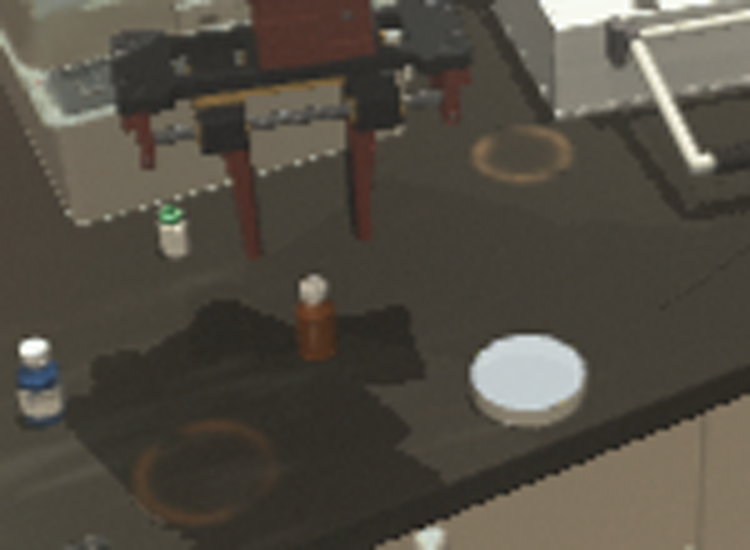

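Fingers (tips ≈(250,255),(363,240)) straddle the brown vial at (315,320). Descending and gripping.

Call:
{"api": "step_arm", "payload": {"deltas": [[[0,0,0.1],[0,0,-0.05],0.14],[[0,0.001,0.18],[0,0,-0.05],0.14],[[0,0.001,0.22],[0,0,-0.05],0.14],[[0,0.001,0.22],[0,0,-0.05],0.14],[[0,0.001,0.22],[0,0,-0.05],-0.3],[[0,0.001,0.22],[0,0,-0.05],-1],[[0,0.001,0.22],[0,0,-0.05],-1],[[0,0.001,0.22],[0,0,-0.05],-1],[[0,0.001,0.22],[0,0,-0.05],-1],[[0,0.001,0.22],[0,0,-0.05],-1]]}}

```text
t: 6.77
ee_pos: [469.8, 212.3, 13.6]
orientation: [0.299, 3.126, 0.001]
ft_force: [-0.5, -1.1, 6.9]
width: 21.5
grasp_force: 30.0
```

```bash
python3 - <<'E'
from h import *
c=np.array([658.5,-130.]);ex=np.array([.981,-.193]);ey=np.array([.193,.981])
L=c-10*ex+49*ey;Rr=c-10*ex-49*ey;print(L,Rr)
o=get_obs();print(o["width"],o["grasp_force"])
go((469,212,160,169),(560,60,170,169),(*L,160,169),(*L,18,169))
E
```

```text
[658.147 -80.001] [ 639.233 -176.139]
21.461536648914716 30.00143051147461
t 6.77 [469.8 212.3  13.6] yaw 169.1 q6 -0.98
[ 0.002 -0.001 -0.488] [0.001 0.001 0.001]
[-0.392 -0.441 -0.521] [0.001 0.001 0.001]
[-0.802 -0.837 -0.488] [0.001 0.001 0.001]
[-0.801 -0.837 -0.014] [0.001 0.001 0.001]
```

Call:
{"api": "step_arm", "payload": {"deltas": [[[0,0,-0.08],[0,0,0],-1],[[0,0,-0.2],[0,0,0],-1],[[0,0,-0.34],[0,0,0],-1],[[-0.1,-0.1,-0.36],[0,0,0],-1],[[-0.2,-0.2,-0.36],[0,0,0],-1],[[-0.3,-0.3,-0.36],[0,0,0],-1],[[-0.4,-0.42,-0.36],[0,0,0],-1],[[-0.5,-0.52,-0.36],[0,0,0],-1],[[-0.6,-0.62,-0.36],[0,0,0],-1],[[-0.7,-0.73,-0.36],[0,0,0],-1],[[-0.77,-0.8,-0.36],[0,0,0],-1],[[-0.8,-0.837,-0.36],[0,0,0],-1],[[-0.8,-0.837,-0.36],[0,0,0],-1],[[-0.8,-0.837,-0.36],[0,0,0],-1]]}}

```text
t: 7.93
ee_pos: [656.6, -80.3, 120.3]
orientation: [-0.302, -3.126, -0.001]
ft_force: [-0.5, 1.2, -0.2]
width: 21.6
grasp_force: 30.0
```

```bash
python3 - <<'E'
from h import *
o=get_obs();print(o["width"],o["grasp_force"])
go((658.1,-80,18,169))
b=cam("top");a=cam("scene")
f=lambda d,x,y,w,h,s:cv2.resize(d["pixels"][y:y+h,x:x+w,::-1],None,fx=s,fy=s,interpolation=cv2.INTER_CUBIC)
cv2.imwrite("pics/p5.png",np.hstack([f(a,230,110,110,130,3.6),f(b,255,100,110,130,3.6)]))
E
```

```text
21.619893995228036 29.99985158443451
t 7.93 [656.6 -80.3 120.3] yaw 169.0 q6 -1.52
[-0.005  0.002  0.341] [ 0.    -0.001 -0.   ]
```

View pics/p5.png

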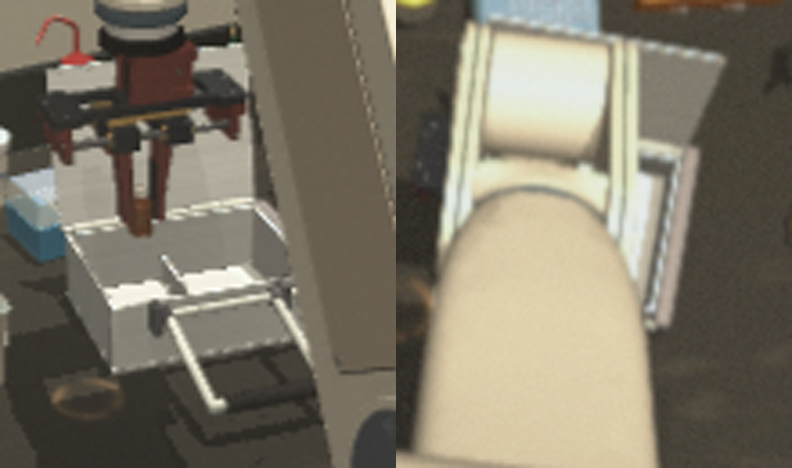

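Vial hangs upright over the left compartment (left crop (142,218)), lid open. Lowering and releasing.

Call:
{"api": "step_arm", "payload": {"deltas": [[[0,0,0.08],[0,0,0],-1],[[0,0,0.16],[0,0,0],-1],[[0,0,0.22],[0,0,0],-1],[[0,0,0.27],[0,0,0],-1],[[0,0,0.3],[0,0,0],-1],[[0,0,0.32],[0,0,0],-1],[[0,0,0.33],[0,0,0],-1],[[0,0,0.335],[0,0,0],-1],[[0,0,0.34],[0,0,0],-1],[[0,0,0.342],[0,0,0],-1],[[0,0,0.342],[0,0,0],-1],[[0,0,0.342],[0,0,0],-1]]}}

```text
t: 9.03
ee_pos: [657.6, -80.2, 18.6]
orientation: [0.299, 3.126, -0.0]
ft_force: [0.6, -0.5, 0.4]
width: 21.3
grasp_force: 30.0
```

Call:
{"api": "step_arm", "payload": {"deltas": [[[0,0,0],[0,0,0],-0.45],[[0,0,0],[0,0,0],-0.3],[[0,0,0],[0,0,0],-0.1],[[0,0,0],[0,0,0],-0.1],[[0,0,0],[0,0,0],-0.1],[[0,0,-0.05],[0,0,0],-0.1],[[0,0,-0.12],[0,0,0],-0.1],[[0,0,-0.22],[0,0,0],-0.1],[[0,0,-0.34],[0,0,0],-0.1],[[0,0,-0.4],[0,0,0],-0.1],[[0,0,-0.4],[0,0,0],-0.1],[[0,0,-0.4],[0,0,0],-0.1]]}}

```text
t: 10.03
ee_pos: [658.1, -80.2, 140.3]
orientation: [0.299, 3.124, -0.0]
ft_force: [-1.1, -0.9, 0.0]
width: 39.1
grasp_force: 0.0
```

```bash
python3 - <<'E'
from h import *
go((480,180,140,120),(495,359,80,90))
E
```

```text
t 10.03 [658.1 -80.2 140.3] yaw 169.1 q6 -1.52
[ 0.747  0.739 -0.001] [0.001 0.002 0.571]
[0.812 1.334 0.198] [0.002 0.002 0.92 ]
```

Call:
{"api": "step_arm", "payload": {"deltas": [[[0.1,0.1,0],[0,0,0.05],-0.1],[[0.2,0.2,0],[0,0,0.12],0.14],[[0.3,0.3,0],[0,0,0.2],0.14],[[0.4,0.4,0],[0,0,0.28],0.14],[[0.5,0.5,0],[0,0,0.36],0.14],[[0.6,0.6,0],[0,0,0.44],0.14],[[0.7,0.7,0],[0,0,0.52],0.14],[[0.76,0.8,0],[0,0,0.57],0.14],[[0.78,0.88,0],[0,0,0.6],0.14],[[0.8,0.96,0],[0,0,0.68],0.14],[[0.81,1.0,0],[0,0,0.76],0.14],[[0.81,1.0,0],[0,0,0.84],0.14],[[0.81,1.0,0],[0,0,0.92],0.14],[[0.81,1.0,0],[0,0,0.92],0.14]]}}

```text
t: 11.2
ee_pos: [474.3, 260.5, 136.7]
orientation: [-2.225, -2.217, 0.004]
ft_force: [-0.4, -0.0, 0.2]
width: 50.2
grasp_force: 0.0
```

```bash
python3 - <<'E'
from h import *
go((495,359,80,90),(495,359,13,90))
b=cam("top");a=cam("scene")
f=lambda d,x,y,w,h,s:cv2.resize(d["pixels"][y:y+h,x:x+w,::-1],None,fx=s,fy=s,interpolation=cv2.INTER_CUBIC)
cv2.imwrite("pics/p6.png",np.hstack([f(a,130,190,130,130,3),f(b,265,100,110,130,3)]))
E
```

```text
t 11.2 [474.3 260.5 136.7] yaw 89.8 q6 0.48
[0.329 0.068 0.188] [-0.002  0.001 -0.002]
[0.329 0.069 0.412] [-0.002  0.001 -0.002]
```

View pics/p6.png

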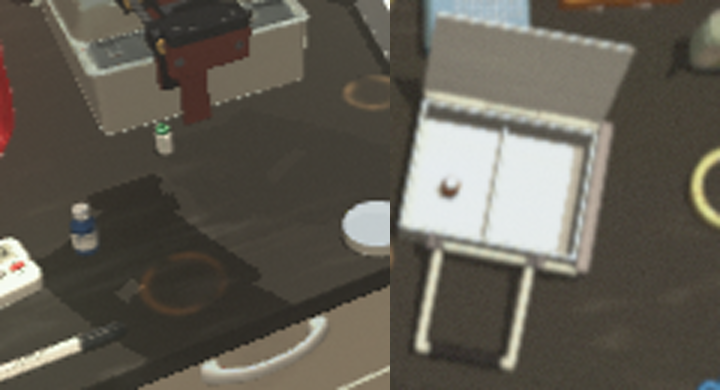

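Brown vial stands upright in the left compartment (right crop (449,186)); pedal bar down at ≈(465,352). Now the blue one.

Call:
{"api": "step_arm", "payload": {"deltas": [[[0.12,0.02,0.06],[0,0,0],0.14],[[0.23,0.05,0.12],[0,0,0],0.14],[[0.33,0.069,0.18],[0,0,0],0.14],[[0.33,0.069,0.2],[0,0,0],0.14],[[0.33,0.069,0.22],[0,0,0],0.14],[[0.33,0.069,0.3],[0,0,0],0.14],[[0.33,0.069,0.37],[0,0,0],0.14],[[0.33,0.069,0.41],[0,0,0],0.14],[[0.33,0.069,0.41],[0,0,0],0.14],[[0.33,0.069,0.41],[0,0,0],0.14],[[0.33,0.069,0.41],[0,0,0],-0.3],[[0.33,0.069,0.41],[0,0,0],-1],[[0.33,0.069,0.41],[0,0,0],-1],[[0.33,0.069,0.41],[0,0,0],-1],[[0.33,0.069,0.41],[0,0,0],-1],[[0.33,0.069,0.41],[0,0,0],-1]]}}

```text
t: 12.63
ee_pos: [496.5, 359.8, 15.8]
orientation: [2.221, 2.222, 0.001]
ft_force: [-1.0, -1.0, 5.2]
width: 21.3
grasp_force: 30.0
```

```bash
python3 - <<'E'
from h import *
go((500,150,140,130),(639.2,-176,122,169))
E
```

```text
t 12.63 [496.5 359.8  15.8] yaw 90.0 q6 0.61
[-0.699  0.012 -0.414] [ 0.001 -0.    -0.465]
[-1.786  0.475 -0.355] [ 0.001  0.    -0.919]
```

Call:
{"api": "step_arm", "payload": {"deltas": [[[0,0,-0.08],[0,0,0],-1],[[0,0,-0.2],[0,0,0],-1],[[-0.05,0,-0.34],[0,0,0],-1],[[-0.15,0,-0.4],[0,0,-0.07],-1],[[-0.25,0,-0.42],[0,0,-0.14],-1],[[-0.35,0,-0.42],[0,0,-0.21],-1],[[-0.45,0,-0.42],[0,0,-0.28],-1],[[-0.55,0,-0.42],[0,0,-0.35],-1],[[-0.65,0.01,-0.42],[0,0,-0.42],-1],[[-0.7,0.01,-0.42],[0,0,-0.49],-1],[[-0.7,0.01,-0.42],[0,0,-0.56],-1],[[-0.7,0.01,-0.42],[0,0,-0.63],-1],[[-0.7,0.01,-0.42],[0,0,-0.7],-1],[[-0.7,0.01,-0.42],[0,0,-0.77],-1],[[-0.7,0.01,-0.42],[0,0,-0.84],-1],[[-0.7,0.01,-0.42],[0,0,-0.9],-1],[[-0.7,0.01,-0.42],[0,0,-0.92],-1],[[-0.7,0.01,-0.42],[0,0,-0.92],-1]]}}

```text
t: 14.13
ee_pos: [499.1, 149.6, 141.1]
orientation: [-0.297, -3.127, -0.0]
ft_force: [-0.7, -0.0, -0.5]
width: 21.5
grasp_force: 30.0
```

```bash
python3 - <<'E'
from h import *
o=get_obs();print(o["width"],o["grasp_force"])
go((639.2,-176,125,169))
E
```

```text
21.511799818179895 29.999326765537262
t 14.13 [499.1 149.6 141.1] yaw 169.1 q6 -1.11
[-0.663 -0.978  0.054] [ 0.    -0.     0.002]
```

Call:
{"api": "step_arm", "payload": {"deltas": [[[-0.06,-0.1,0],[0,0,0],-1],[[-0.13,-0.19,0],[0,0,0],-1],[[-0.2,-0.29,0],[0,0,0],-1],[[-0.26,-0.39,0],[0,0,0],-1],[[-0.33,-0.49,0],[0,0,0],-1],[[-0.4,-0.59,0],[0,0,0],-1],[[-0.46,-0.68,0],[0,0,0],-1],[[-0.53,-0.78,0],[0,0,0],-1],[[-0.6,-0.88,0.02],[0,0,0],-1],[[-0.64,-0.95,0.04],[0,0,0],-1],[[-0.663,-0.978,0.054],[0,0,0],-1],[[-0.663,-0.978,0.054],[0,0,0],-1],[[-0.663,-0.978,0.054],[0,0,0],-1],[[-0.663,-0.978,0.054],[0,0,0],-1]]}}

```text
t: 15.3
ee_pos: [638.2, -174.7, 124.8]
orientation: [-0.298, -3.126, -0.001]
ft_force: [-0.2, -0.3, -0.3]
width: 20.9
grasp_force: 30.0
```

```bash
python3 - <<'E'
from h import *
o=get_obs();print(o["width"],o["grasp_force"])
go((639.2,-176,20,169))
E
```

```text
20.920150397982624 29.999998211860657
t 15.3 [ 638.2 -174.7  124.8] yaw 169.1 q6 -1.67
[-0.005 -0.004  0.349] [ 0.    -0.001  0.001]
```

Call:
{"api": "step_arm", "payload": {"deltas": [[[0,0,0.08],[0,0,0],-1],[[0,0,0.16],[0,0,0],-1],[[0,0,0.22],[0,0,0],-1],[[0,0,0.27],[0,0,0],-1],[[0,0,0.3],[0,0,0],-1],[[0,0,0.32],[0,0,0],-1],[[0,0,0.335],[0,0,0],-1],[[0,0,0.342],[0,0,0],-1],[[0,0,0.348],[0,0,0],-1],[[0,0,0.349],[0,0,0],-1],[[0,0,0.349],[0,0,0],-1],[[0,0,0.349],[0,0,0],-1]]}}

```text
t: 16.3
ee_pos: [639.2, -176.4, 20.7]
orientation: [0.299, 3.126, -0.0]
ft_force: [-0.0, 0.3, -0.2]
width: 21.7
grasp_force: 30.0
```

Call:
{"api": "step_arm", "payload": {"deltas": [[[0,0,0],[0,0,0],-0.45],[[0,0,0],[0,0,0],-0.3],[[0,0,0],[0,0,0],-0.1],[[0,0,0],[0,0,0],-0.1],[[0,0,0],[0,0,0],-0.1],[[0,0,-0.05],[0,0,0],-0.1],[[0,0,-0.12],[0,0,0],-0.1],[[0,0,-0.22],[0,0,0],-0.1],[[0,0,-0.34],[0,0,0],-0.1],[[0,0,-0.4],[0,0,0],-0.1],[[0,0,-0.4],[0,0,0],-0.1],[[0,0,-0.4],[0,0,0],-0.1]]}}

```text
t: 17.3
ee_pos: [639.7, -176.5, 142.4]
orientation: [0.299, 3.124, -0.001]
ft_force: [1.1, 0.9, 0.4]
width: 39.2
grasp_force: 0.0
```

```bash
python3 - <<'E'
from h import *
b=cam("top")
for n,u,v in [("bar",465,352),("L",423,346),("R",510,364)]:
    print(n,onz(b,(265+(u-390+.5)/3-.5,100+(v+.5)/3-.5),35).round(1))
go((460,-90,140,79))
E
```

```text
bar [464.3 -89.8  35. ]
L [471.8 -42.5  35. ]
R [ 450.  -140.2   35. ]
t 17.35 [ 638.7 -176.2  140.6] yaw 169.1 q6 -1.67
[0.639 0.169 0.002] [0.    0.    1.048]
```

Call:
{"api": "step_arm", "payload": {"deltas": [[[0.12,0.03,0],[0,0,0],0],[[0.25,0.06,0],[0,0,0],0],[[0.37,0.1,0],[0,0,0.06],0.14],[[0.5,0.13,0],[0,0,0.13],0.14],[[0.6,0.16,0],[0,0,0.21],0.14],[[0.64,0.17,0],[0,0,0.29],0.14],[[0.64,0.17,0],[0,0,0.37],0.14],[[0.64,0.17,0],[0,0,0.45],0.14],[[0.64,0.17,0],[0,0,0.53],0.14],[[0.64,0.17,0],[0,0,0.61],0.14],[[0.64,0.17,0],[0,0,0.69],0.14],[[0.64,0.17,0],[0,0,0.77],0.14],[[0.64,0.17,0],[0,0,0.85],0.14],[[0.64,0.17,0],[0,0,0.93],0.14],[[0.64,0.17,0],[0,0,1.0],0.14],[[0.64,0.17,0],[0,0,1.0],0.14],[[0.64,0.17,0],[0,0,1.0],0.14]]}}

```text
t: 18.77
ee_pos: [459.0, -89.5, 139.1]
orientation: [-2.346, -2.087, 0.002]
ft_force: [0.2, -0.4, -0.1]
width: 50.3
grasp_force: 0.0
```

```bash
python3 - <<'E'
from h import *
go((461,-90.5,60,79),(461,-90.5,18,79))
b=cam("top");a=cam("scene")
f=lambda d,x,y,w,h,s:cv2.resize(d["pixels"][y:y+h,x:x+w,::-1],None,fx=s,fy=s,interpolation=cv2.INTER_CUBIC)
cv2.imwrite("pics/p7.png",np.hstack([f(a,230,110,110,130,3.6),f(b,255,100,110,130,3.6)]))
E
```

```text
t 18.77 [459.  -89.5 139.1] yaw 83.3 q6 -0.1
[-0.003  0.008  0.264] [-0.002 -0.     0.05 ]
[-0.003  0.008  0.404] [-0.002 -0.     0.05 ]
```

View pics/p7.png

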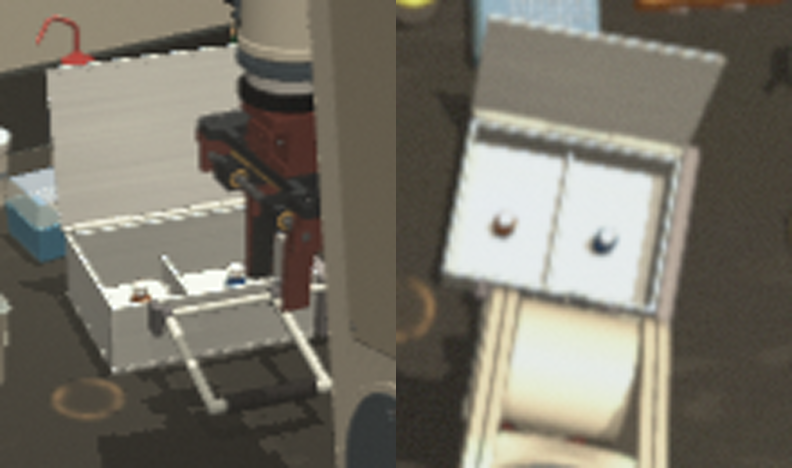

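Both vials stand upright, one per compartment (right crop (503,225),(603,240)); lid open, bar at (270,395) in the left crop below the fingers. Descend and pinch the bar.

Call:
{"api": "step_arm", "payload": {"deltas": [[[0,0.008,0.1],[0,0,0.05],0.14],[[0,0.008,0.2],[0,0,0.05],0.14],[[0,0.008,0.28],[0,0,0.05],0.14],[[0,0.008,0.34],[0,0,0.05],0.14],[[0,0.008,0.38],[0,0,0.05],0.14],[[0,0.008,0.4],[0,0,0.05],0.14],[[0,0.008,0.405],[0,0,0.05],0.14],[[0,0.008,0.405],[0,0,0.05],0.14],[[0,0.008,0.405],[0,0,0.05],-0.3],[[0,0.008,0.405],[0,0,0.05],-0.5],[[0,0.008,0.405],[0,0,0.05],-0.6],[[0,0.008,0.405],[0,0,0.05],-1],[[0,0.008,0.405],[0,0,0.05],-1],[[0,0.008,0.405],[0,0,0.05],-1],[[0,0.008,0.405],[0,0,0.05],-1],[[0,0.008,0.405],[0,0,0.05],-1]]}}

```text
t: 20.2
ee_pos: [461.3, -89.8, 18.9]
orientation: [-2.426, -1.993, 0.002]
ft_force: [-3.4, 0.5, 5.6]
width: 15.3
grasp_force: 30.0
```

Call:
{"api": "step_arm", "payload": {"deltas": [[[0,0,-0.0026],[0,0,0],-1],[[0,0,-0.0052],[0,0,0],-1],[[0,-0.001,-0.0078],[0,0,0],-1],[[0,-0.001,-0.0104],[0,0,0],-1],[[0,-0.002,-0.013],[0,0,0],-1],[[0,-0.002,-0.0156],[0,0,0],-1],[[0,-0.003,-0.0182],[0,0,0],-1],[[0,-0.003,-0.0208],[0,0,0],-1],[[0,-0.003,-0.0234],[0,0,0],-1],[[0,-0.004,-0.026],[0,0,0],-1],[[0,-0.004,-0.0286],[0,0,0],-1],[[0,-0.004,-0.0312],[0,0,0],-1],[[0,-0.005,-0.0338],[0,0,0],-1],[[0,-0.005,-0.0364],[0,0,0],-1],[[0,-0.005,-0.039],[0,0,0],-1],[[0,-0.005,-0.0416],[0,0,0],-1],[[0,-0.006,-0.0442],[0,0,0],-1],[[0,-0.006,-0.0468],[0,0,0],-1],[[0,-0.006,-0.0494],[0,0,0],-1],[[0,-0.006,-0.052],[0,0,0],-1]]}}

```text
t: 21.87
ee_pos: [459.2, -89.4, 34.1]
orientation: [-2.425, -1.993, 0.003]
ft_force: [-6.3, 1.2, -2.9]
width: 15.2
grasp_force: 30.0
```

Call:
{"api": "step_arm", "payload": {"deltas": [[[0,0,-0.0026],[0,0,0],-1],[[0,0,-0.0052],[0,0,0],-1],[[0,0,-0.0078],[0,0,0],-1],[[0,0,-0.0104],[0,0,0],-1],[[0,0,-0.013],[0,0,0],-1],[[0,0,-0.0156],[0,0,0],-1],[[0,0,-0.0182],[0,0,0],-1],[[0,0,-0.0208],[0,0,0],-1],[[0,0,-0.0234],[0,0,0],-1],[[0,0,-0.026],[0,0,0],-1],[[0,0,-0.0286],[0,0,0],-1],[[0,0,-0.0312],[0,0,0],-1],[[0,0,-0.0338],[0,0,0],-1],[[0,0,-0.0364],[0,0,0],-1],[[0,0,-0.039],[0,0,0],-1],[[0,0,-0.0416],[0,0,0],-1],[[0,0,-0.0442],[0,0,0],-1],[[0,0,-0.0468],[0,0,0],-1],[[0,0,-0.0494],[0,0,0],-1],[[0,0,-0.052],[0,0,0],-1]]}}

```text
t: 23.53
ee_pos: [458.8, -89.3, 49.7]
orientation: [-2.425, -1.993, 0.003]
ft_force: [-7.9, 1.6, 0.7]
width: 15.2
grasp_force: 30.0
```

Call:
{"api": "step_arm", "payload": {"deltas": [[[0,0,-0.0026],[0,0,0],-1],[[0,0.001,-0.0052],[0,0,0],-1],[[0,0.001,-0.0078],[0,0,0],-1],[[0,0.002,-0.0104],[0,0,0],-1],[[0,0.002,-0.013],[0,0,0],-1],[[0,0.002,-0.0156],[0,0,0],-1],[[0,0.003,-0.0182],[0,0,0],-1],[[0,0.003,-0.0208],[0,0,0],-1],[[0,0.003,-0.0234],[0,0,0],-1],[[0,0.004,-0.026],[0,0,0],-1],[[0,0.004,-0.0286],[0,0,0],-1],[[0,0.004,-0.0312],[0,0,0],-1],[[0,0.005,-0.0338],[0,0,0],-1],[[0,0.005,-0.0364],[0,0,0],-1],[[0,0.005,-0.039],[0,0,0],-1],[[0,0.005,-0.0416],[0,0,0],-1],[[0,0.006,-0.044],[0,0,0],-1],[[0,0.006,-0.046],[0,0,0],-1],[[0,0.006,-0.047],[0,0,0],-1],[[0,0.006,-0.047],[0,0,0],-1]]}}

```text
t: 25.2
ee_pos: [460.1, -89.6, 63.8]
orientation: [-2.424, -1.992, 0.004]
ft_force: [-9.4, 0.7, 2.1]
width: 15.6
grasp_force: 30.0
```

Call:
{"api": "step_arm", "payload": {"deltas": [[[0,0.001,-0.002],[0,0,0],-1],[[0,0.001,-0.004],[0,0,0],-1],[[0,0.001,-0.006],[0,0,0],-1],[[0,0.001,-0.008],[0,0,0],-1],[[0,0.001,-0.01],[0,0,0],-1],[[0,0.001,-0.01],[0,0,0],-1],[[0,0.001,-0.01],[0,0,0],-1]]}}

```text
t: 25.78
ee_pos: [460.5, -89.6, 66.9]
orientation: [-2.425, -1.993, 0.004]
ft_force: [-9.3, 0.8, 2.7]
width: 15.3
grasp_force: 30.0
```

```bash
python3 - <<'E'
from h import *
go()
b=cam("top")
T=lambda u,v:(140+(u+.5)/3.9-.5,120+(v+.5)/3.9-.5)
p=b["pixels"][60:220,255:375].astype(int)
r=cv2.imread("pics/top0.png");r=cv2.resize(r,(512,384),interpolation=cv2.INTER_AREA)[60:220,255:375,::-1].astype(int)
d=abs(p-r).max(2)>40
# changed pixels in lid area rows (orig rows 110-180)
print([(60+i,int(d[i].sum())) for i in range(40,130,6)])
E
```

```text
t 25.78 [460.5 -89.6  66.9] yaw 78.8 q6 -0.02
[(100, 0), (106, 0), (112, 0), (118, 0), (124, 0), (130, 0), (136, 0), (142, 0), (148, 0), (154, 0), (160, 0), (166, 0), (172, 0), (178, 9), (184, 10)]
```

Call:
{"api": "step_arm", "payload": {"deltas": [[[0,0,-0.002],[0,0,0],-1],[[0,0,-0.004],[0,0,0],-1],[[0,0,-0.006],[0,0,0],-1],[[0,0,-0.007],[0,0,0],-1],[[0,0,-0.007],[0,0,0],-1]]}}

```text
t: 26.25
ee_pos: [460.8, -89.7, 68.5]
orientation: [-2.425, -1.993, 0.004]
ft_force: [-6.7, 1.2, -4.8]
width: 15.4
grasp_force: 30.0
```

Call:
{"api": "step_arm", "payload": {"deltas": [[[0,0,-0.002],[0,0,0],-1],[[0,0,-0.004],[0,0,0],-1],[[0,0,-0.004],[0,0,0],-1]]}}

```text
t: 26.5
ee_pos: [460.7, -89.7, 68.8]
orientation: [-2.425, -1.993, 0.004]
ft_force: [-3.3, -0.5, -23.0]
width: 15.3
grasp_force: 30.0
```

Firm stop: lid shut. Relax, release, retreat.

Call:
{"api": "step_arm", "payload": {"deltas": [[[0,0,0.003],[0,0,0],-1],[[0,0,0.003],[0,0,0],-1],[[0,0,0.003],[0,0,0],-0.5],[[0,0,0.003],[0,0,0],-0.2],[[0,0,0.003],[0,0,0],0.14],[[0,0,0.003],[0,0,0],0.14],[[0,0,0.003],[0,0,0],0.14],[[0,0,0.003],[0,0,0],0.14],[[0,0,-0.06],[0,0,0],0.14],[[0,0,-0.15],[0,0,0],0.14],[[0,0,-0.25],[0,0,0],0.14],[[0,-0.1,-0.35],[0,0,0],0.14],[[0,-0.15,-0.4],[0,0,0],0.14],[[0,-0.15,-0.4],[0,0,0],0.14],[[0,-0.15,-0.4],[0,0,0],0.14],[[0,-0.15,-0.4],[0,0,0],0.14],[[0,-0.15,-0.4],[0,0,0],0.14]]}}

```text
t: 27.92
ee_pos: [419.0, -81.5, 189.4]
orientation: [-2.427, -1.994, 0.001]
ft_force: [-0.1, 0.4, -0.6]
width: 50.4
grasp_force: 0.0
```

```bash
python3 - <<'E'
from h import *
o=get_obs();print(o["ee_pos"],o["ft_force"],o["width"])
a=cam("scene")
r=cv2.resize(cv2.imread("pics/scene0.png"),(512,384),interpolation=cv2.INTER_AREA)[:,:,::-1].astype(int)
d=abs(a["pixels"].astype(int)-r).max(2)>45
print("lid/pedal region left part diff",d[160:215,245:300].sum(), "open/dropper/petri/timer", d[228:246,178:192].sum(), d[250:278,240:270].sum(), d[265:300,110:145].sum())
E
```

```text
[418.9888069  -81.4691863  189.43732788] [-0.13102666  0.41037421 -0.63280991] 50.39297878397185
lid/pedal region left part diff 20 open/dropper/petri/timer 0 0 0
```

Lid region matches the initial shut view and the bystanders are unmoved; handing in.

```bash
python3 -c "
from workcell import *
print(close_job())"
```

```text
the job is handed in; nothing more can be done
None
```

The job is handed in at about 28 s: the vials were upright, one per compartment, before closing, the pedal bar was eased up over about 6 s to a firm stop and released, and no bystander I checked had moved; no verdict came back.

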